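# Turn the back-to-front drug tray in its caddy

## Robot

A 6-joint arm with a two-finger parallel gripper is mounted at the origin on the work surface. World frame = base frame: x ahead of the robot, y to its left, z up, the work surface at z = 0. Lengths are in m, angles in rad, forces in N, time in s.
With the tool pointing down it reaches from about 0.35 to 0.975 m from the base axis. Payload 4.9 kg.
Tool frame: the origin (TCP) lies on the centre line of the jaws, within the pads' length; the fingertips stand 14 mm ahead of it and the grasp point (between the pads) lies 5 mm behind it (manip.nose_length is the distance from the TCP to the fingertips, in m); z points along the fingers, y is the line along which they close (so a half turn about z gives the same grasp; the last joint's range is limited). The gripper opens to 85 mm and grips with 20 to 120 N. Pads are 22 mm wide; open, the fingers measure 114 mm over their backs; the gripper's body (76 mm by 85 mm) begins 54 mm behind the grasp point. The pads swing forward as they close: fully open they stand 13 mm farther back than shut.
Start: joints at [-1.344, 0.053, 1.613, -0, 1.476, -0.119], TCP at [0.212, -0.588, 0.245] pointing down, gripper open.
Joint ranges: [-3.01, 3.01], [-1.01, 2.22], [0.06, 2.58], [-1.02, 4.17], [0.09, 2.62], [-3.14, 3.14]. Speed limits (rad/s): [2.57, 2.57, 3.14, 3.14, 3.14, 3.14].

## Interface

Orientations are given as a unit quaternion [w, x, y, z].
In Python, from plant import manip, imaging gives the robot as it stands.
- The arm moves only by the tool play_rows, never from a script. Its argument "commands" is a list of rows, each a list of 6 numbers: the shift along the tool's x, y, z in mm, then the turn, a rotation vector about the tool's x, y, z in degrees. A call has 1 to 5 rows; each row shifts and turns the commanded pose from where the row before left it, along the tool's axes as they then stand; what a row does not reach is not made up. A row lasts 1/12 s, in which the tool goes at most 41.7 mm and 7.16 degrees, less where a joint would pass 70% of its speed; a pose out of reach is approached as far as the arm can. A call is refused whole if a number of a shift passes 41.7 or a number of a turn 7.16, either way. A call with a gripper value outside its range is refused whole. "hand" is the finger opening in mm, from 0 to 85.4, set as the call begins (left out, the last holds). The fingers move at their own pace and stop on an object; the grip force is fixed at half the most. Time passes only in rows, so rows that do not move let the fingers close. It gives the time, the measured TCP pose, the force, the opening and the grip force at its end, in the units of the state.
- manip.state(): the state, without advancing time (a new reading comes with each control period).
- imaging.grab_frame(name): name is "scene" or "top" or "wrist"; returns a dict with "image" (420x560x3 uint8, red, green, blue), "fx", "fy", "cx", "cy" (pixels), "k1" (the pictures are not rectified: a ray, as slopes to the right and down, at radius r is drawn at 1 + k1 r^2 times it, then the intrinsics apply), "R" (3x3) and "t" (3): a world point X has camera coordinates R X + t; the wrist camera has in their place "mount" (4x4, takes a point from camera to tool coordinates, whose origin is the TCP and whose axes are the flange's). Camera axes: x right, y down, z forward; pixel columns grow to the right and rows downward; lengths in m; the calibration is good to about 2 mm. A picture is of the moment at which its call begins: read the wrist's pose just before it. There is no depth.
- manip.job_done(): hands the job in; it is judged then, once.
The state is a dict: "time": time; "joint_pos": joint angles; "joint_vel": joint speeds; "joint_efforts": joint torques, N m; "tool_pos": TCP position; "tool_rot": TCP orientation; "contact_force": force on the tool from outside, world axes, zero at the start; "ft_torque": the same for the moment, N m; "gripper_width": opening from 0.0 (shut) to 1.0 (fully open); "grasp_force": force on a finger pad.
Only numpy, scipy, OpenCV 4.12 (cv2) and the standard library are available. Lean on these libraries where they do the work, as an engineer would, in place of code of your own. Each camera call takes 0.05 s, during which the arm holds its last target. There are 200 camera calls.

## Task

On the prep table two white drug trays sit in blue caddies, and one tray has been put in back to front, with its orange end at the caddy's blue end. Take that tray by its grey post, lift it clear of its caddy, turn it half round and lower it fully home in the same caddy, so that orange end meets orange end, and only then let go. Leave the other tray as it is and do not tip the trays.

Things in the scene. Friction and masses are not known exactly. Their poses are not given: they have to be found in the camera images.
- tray_center (a point): Tray that is in back to front: white, open, 180 x 110 mm, walls 35 mm, 0.25 to 0.5 kg, vials fixed in it (tops 43 mm above underside). One end orange for 22 mm, the other plain white. Grey square post 26 x 26 mm in the middle, sides parallel to the tray, top 95 mm above underside, its top 50 mm free on all 4 sides. Point: on the post's axis 47.5 mm above underside; x to the orange end, z up.
- tray_orange (a point): The middle of that tray's orange end, on top: 79 mm from the post's axis along the tray's x and 37 mm above its underside; axes as for the tray.
- caddy: Its blue caddy, fixed to the table at any yaw, 256 mm long over its end lips, rim 45 mm high. One end orange. Origin: centre of its underside, at table height; x to its orange end, z up. Inner floor 5 mm up, 190 x 120 mm (5 mm clear round the tray); walls flare to 208 x 138 mm at the rim. Seated, the tray's point is 52.5 mm above this origin; at the start its x is opposite to the caddy's.
- tray2_center (a point): The other tray, identical, in an identical caddy fixed to the table, already the right way round (orange end at orange end): leave it alone. Point and axes as for the first tray.
Not all that is in view belongs to the job. Leave any pink look-alike of the part that bears tray_center alone.

How it is judged:
By the outcome, as a careful person would: the job done as asked, in the order asked, and still so for the second after the job is handed in, with the robot touching nothing.
It also fails if it takes over 42 s, if anything falls off the work surface, if the arm or the gripper's body presses on something with over 40 N, if the wrist force passes 120 N, or if a joint passes its speed limit or range.

## Working session

There is one attempt and no reset: what is moved stays moved. The work goes in short steps, Python scripts to look and compute and a tool call to move; the robot and the scene stay as the last step left them, time stands still between calls to the robot, and variables do not carry over. Pictures are saved under pics/ and viewed, at most 10 in all, crops included, and the job is handed in when it is done.

Besides the shell and the picture viewer there is one more tool, called after "Request:" as name(argument=value, ...) on one line, values as JSON. play_rows: Moves the arm, as the interface text tells. Its arguments: {"type":"object","properties":{"commands":{"type":"array","items":{"type":"array","items":{"type":"number"}}},"hand":{"type":"number"}},"required":["commands"]}

```bash
mkdir -p pics; ls
python3 - <<'E'
from plant import manip, imaging
import cv2,pickle
print(manip.state()); print(manip.nose_length)
a={}
for n in("scene","top"):
    f=imaging.grab_frame(n);a[n]=f
    cv2.imwrite(f"pics/{n}0.png",f["image"][:,:,::-1])
    print(n,{k:v for k,v in f.items() if k!="image"})
pickle.dump(a,open("f0.pkl","wb"))
E
```

```text
pics
{'time': 0.0, 'joint_pos': array([-1.34401849e+00,  5.33664710e-02,  1.61429726e+00, -2.36125018e-06,
        1.47597966e+00, -1.19012075e-01]), 'joint_vel': array([-0.00242226,  0.00063151,  0.00054891,  0.00071895, -0.0006455 ,
        0.00086075]), 'joint_efforts': array([ 2.43202994e-04, -3.93674934e+01, -3.70177960e+01, -8.25106963e-05,
        6.95078226e-03, -1.30167416e-05]), 'tool_pos': array([ 0.21169646, -0.58742821,  0.24405507]), 'tool_rot': array([-1.02381719e-03,  9.85090325e-01,  1.72034880e-01, -5.63965844e-05]), 'contact_force': array([ 0.18136972, -0.28465125, -0.32291565]), 'ft_torque': array([-0.04102888, -0.01650256, -0.00521322]), 'grasp_force': 0.0, 'gripper_width': 0.9993639901656037}
0.014
scene {'fx': 474.25722799842146, 'fy': 474.25722799842146, 'cx': 280.72917416087813, 'cy': 212.7642705811474, 'k1': -0.10449172390606068, 'R': array([[ 0.83397775,  0.55165835,  0.0124172 ],
       [ 0.4751206 , -0.70646327, -0.52456655],
       [-0.28060922,  0.4433765 , -0.85127889]]), 't': array([-0.31629875, -0.20695562,  1.11073115])}
top {'fx': 407.5130299398037, 'fy': 407.5130299398037, 'cx': 285.6261903084994, 'cy': 211.80474577341465, 'k1': -0.013786612158277296, 'R': array([[-0.01932708, -0.99979529,  0.0059876 ],
       [-0.99858327,  0.019006  , -0.04970135],
       [ 0.04957738, -0.00693969, -0.99874618]]), 't': array([-0.02346106,  0.42619721,  0.82350836])}
```

View pics/scene0.png

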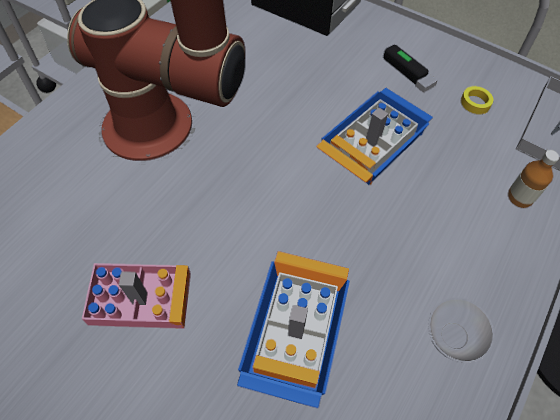

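View pics/top0.png

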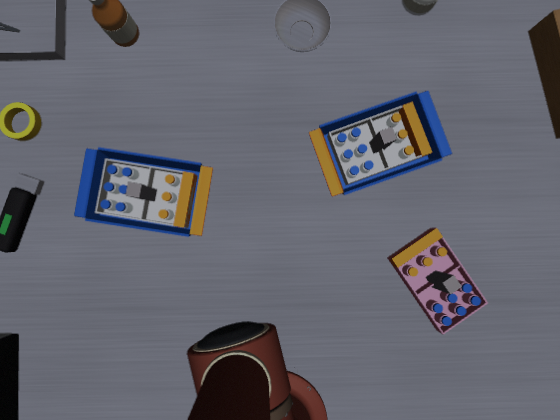

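Candidates for the tray: A at scene (297,320) / top (385,138), whose orange end sits at the blue lip; B at scene (377,130) / top (140,190), orange end at orange lip, so correct; and the pink look-alike at scene (135,295) / top (437,280). I choose A and check it in a crop while measuring.

```bash
cat > h.py <<'E'
import numpy as np,cv2
from scipy.spatial.transform import Rotation as Ro
def q2R(q): return Ro.from_quat([q[1],q[2],q[3],q[0]]).as_matrix()
def pose(f,st=None):
    "camera centre and camera->world rotation"
    if "mount" in f:
        M=np.array(f["mount"]);Rt=q2R(st["tool_rot"])
        return st["tool_pos"]+Rt@M[:3,3],Rt@M[:3,:3]
    R=np.array(f["R"]);return -R.T@f["t"],R.T
def rays(f,px,st=None):
    K=np.array([[f["fx"],0,f["cx"]],[0,f["fy"],f["cy"]],[0,0,1]])
    u=cv2.undistortPoints(np.array(px,float).reshape(-1,1,2),K,np.array([f["k1"],0,0,0.]))[:,0]
    c,R=pose(f,st);d=np.c_[u,np.ones(len(u))]@R.T
    return c,d/np.linalg.norm(d,axis=1)[:,None]
def plane(f,px,z,st=None):
    c,d=rays(f,px,st);return c+d*((z-c[2])/d[:,2])[:,None]
def tri(r):
    A=0;b=0
    for c,d in r:
        P=np.eye(3)-np.outer(d,d);A=A+P;b=b+P@c
    X=np.linalg.solve(A,b);return X,[np.linalg.norm((np.eye(3)-np.outer(d,d))@(X-c))*1e3 for c,d in r]
def masks(im):
    h=cv2.cvtColor(im,cv2.COLOR_RGB2HSV);H,S,V=cv2.split(h)
    return dict(blue=((H>100)&(H<125)&(S>150)).astype(np.uint8),orange=((H>8)&(H<24)&(S>150)&(V>120)).astype(np.uint8))
def blobs(m,amin):
    n,l,s,c=cv2.connectedComponentsWithStats(m)
    return [(c[i],s[i][4],cv2.boxPoints(cv2.minAreaRect(np.argwhere(l==i)[:,::-1].astype(np.float32)))) for i in range(1,n) if s[i][4]>amin]
E
python3 - <<'E'
import pickle,cv2,numpy as np
from h import *
a=pickle.load(open("f0.pkl","rb"))
for n in a:
    m=masks(a[n]["image"])
    for k in m:
        for c,A,b in blobs(m[k],200): print(n,k,c.round(1),A,b.round(1).tolist())
t=cv2.resize(a["top"]["image"][85:205,300:460],None,fx=4,fy=4,interpolation=cv2.INTER_CUBIC)
s=cv2.resize(a["scene"]["image"][245:410,230:360],None,fx=3,fy=3,interpolation=cv2.INTER_CUBIC)
o=np.zeros((600,800,3),np.uint8)
o[:480,:400]=t[:,120:520];o[:495,400:790]=s
cv2.imwrite("pics/crop.png",o[:,:,::-1])
E
```

```text
scene blue [387.3 120.1] 1524 [[321.8999938964844, 137.89999389648438], [390.8999938964844, 73.19999694824219], [435.29998779296875, 120.5], [366.3999938964844, 185.3000030517578]]
scene blue [287.5 352.3] 3643 [[233.6999969482422, 386.20001220703125], [265.3999938964844, 259.3999938964844], [352.20001220703125, 281.1000061035156], [320.5, 407.8999938964844]]
scene orange [348.  157.1] 1008 [[316.6000061035156, 146.60000610351562], [329.5, 129.0], [379.1000061035156, 165.39999389648438], [366.20001220703125, 182.89999389648438]]
scene orange [540.8 175.3] 292 [[529.0, 168.0], [552.0, 168.0], [552.0, 183.0], [529.0, 183.0]]
scene orange [311.  269.2] 1418 [[271.79998779296875, 273.70001220703125], [277.6000061035156, 250.60000610351562], [348.8999938964844, 268.5], [343.1000061035156, 291.5]]
scene orange [178.2 294.2] 682 [[168.60000610351562, 323.20001220703125], [175.8000030517578, 264.1000061035156], [187.6999969482422, 265.6000061035156], [180.39999389648438, 324.70001220703125]]
scene orange [285.1 371. ] 1083 [[251.6999969482422, 371.0], [256.1000061035156, 354.5], [318.8999938
[... 570 characters left out ...]
21.8999938964844, 155.39999389648438]]
top orange [325.7 161.9] 835 [[308.20001220703125, 131.89999389648438], [319.79998779296875, 127.69999694824219], [343.0, 191.60000610351562], [331.5, 195.8000030517578]]
top orange [201.1 200.4] 786 [[189.5, 233.3000030517578], [200.5, 165.8000030517578], [212.3000030517578, 167.6999969482422], [201.3000030517578, 235.1999969482422]]
top orange [183.3 199.2] 552 [[173.5, 225.0], [183.3000030517578, 171.60000610351562], [193.1999969482422, 173.39999389648438], [183.5, 226.8000030517578]]
top orange [416.7 247.4] 569 [[391.3999938964844, 258.29998779296875], [436.0, 227.6999969482422], [442.0, 236.39999389648438], [397.29998779296875, 266.8999938964844]]
```

View pics/crop.png

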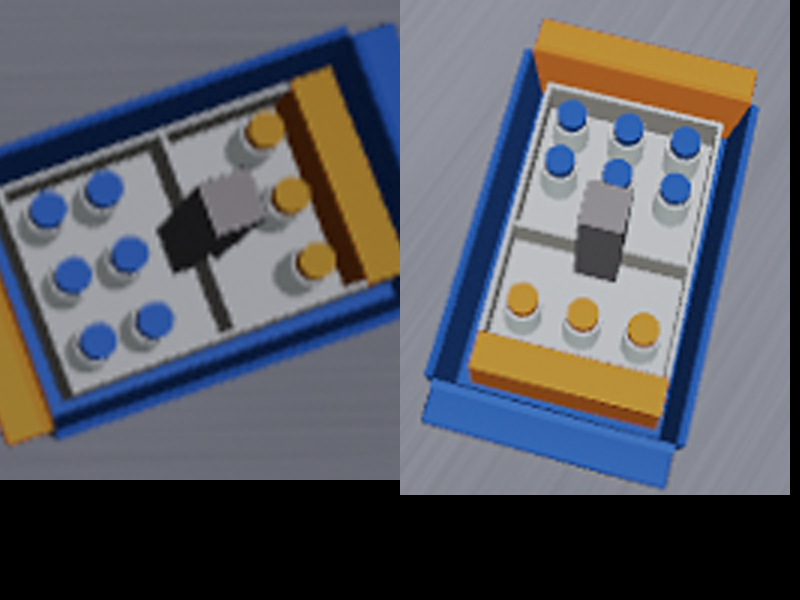

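Run:
```python
import pickle
from h import *
a=pickle.load(open("f0.pkl","rb"));T,S=a["top"],a["scene"]
def two(p,q):
    r=[(c,d[0]) for c,d in (rays(T,[p]),rays(S,[q]))];return tri(r)
print("post top",two((387.6,135.4),(298.4,313.3)))
L=plane(T,[(308.2,131.9),(331.5,195.8),(427.9,86.7),(452.4,155.9)],.045)
print(L.round(4)); o=L[:2].mean(0);b=L[2:].mean(0)
print("lips",(o+b)/2,np.linalg.norm(o-b),"yaw",np.degrees(np.arctan2(*(o-b)[1::-1])), np.linalg.norm(L[0]-L[1]),np.linalg.norm(L[2]-L[3]))
# lip corners by two views: scene corners from crop
for p,q in(((308.2,131.9),(348.7,268.5)),((331.5,195.8),(277.6,251.5)),((427.9,86.7),(319,407)),((452.4,155.9),(237.5,385))): print(two(p,q))
O=[plane(T,[c],.042)[0] for c,A,b in blobs(masks(T["image"])["orange"],200)][:1];print("tray orange",O)
```

```text
post top (array([ 0.55948925, -0.22258143,  0.09896121]), [np.float64(0.11837363262429612), np.float64(0.11837363262449108)])
[[ 0.5818 -0.0792  0.045 ]
 [ 0.4538 -0.1223  0.045 ]
 [ 0.6694 -0.3212  0.045 ]
 [ 0.5288 -0.3647  0.045 ]]
lips [ 0.55845847 -0.22186919  0.045     ] 0.2555218636915225 yaw 108.56267997569924 0.13505560985079096 0.1472025838817934
(array([ 0.58225263, -0.0794082 ,  0.04291401]), [np.float64(0.06543096437859694), np.float64(0.06543096437859852)])
(array([ 0.45351683, -0.1228736 ,  0.04262535]), [np.float64(0.5634771009940045), np.float64(0.5634771009939904)])
(array([ 0.66538717, -0.31991031,  0.05145643]), [np.float64(2.0399278162778005), np.float64(2.0399278162780115)])
(array([ 0.53180095, -0.36483533,  0.04103245]), [np.float64(2.7540529887480476), np.float64(2.754052988747985)])
tray orange [array([ 0.58586248, -0.29683755,  0.042     ])]
```

The crop shows tray A's orange end against the blue lip and its post top at about top (388,135) / scene (298,313). Caddy centre is (0.559,-0.222) with x at 108.6°. Lip length comes out at 255.5 mm and post top height at 99 mm, both consistent with the text. Moving to hover.

Request:
play_rows(commands=[[15, -7.5, 0, 0, 0, 0], [32, -16, 0, 0, 0, 0], [33, -16.5, 0, 0, 0, 0], [33, -16.5, 0, 0, 0, 0], [33, -16.5, 0, 0, 0, 0]], hand=85)

```text
time: 0.52
tool_pos: [0.3256, -0.4676, 0.2448]
tool_rot: [-0.0, 0.985, 0.172, 0.0]
contact_force: [-0.1, -0.8, -0.0]
gripper_width: 0.996
grasp_force: 0.0
```

Request:
play_rows(commands=[[33, -16.5, 0, 0, 0, 0], [33, -16.5, 0, 0, 0, 0], [33, -16.5, 0, 0, 0, 0], [33, -16.5, 0, 0, 0, 0], [33, -16.5, 0, 0, 0, 0]])

```text
time: 0.93
tool_pos: [0.4528, -0.3337, 0.2451]
tool_rot: [-0.0, 0.985, 0.172, 0.0]
contact_force: [1.8, -0.5, -0.0]
gripper_width: 0.997
grasp_force: 0.0
```

Request:
play_rows(commands=[[33, -16.5, 0, 0, 0, 0], [33, -16.5, 0, 0, 0, 1], [33, -17, 0, 0, 0, 0], [33, -16, 0, 0, 0, 0], [0, 0, 0, 0, 0, 0]])

```text
time: 1.35
tool_pos: [0.5575, -0.2248, 0.2449]
tool_rot: [-0.001, 0.986, 0.167, 0.001]
contact_force: [-0.3, -0.3, 0.8]
gripper_width: 0.996
grasp_force: 0.0
```

Run:
```python
from plant import manip, imaging
import pickle
from h import *
st=manip.state();f=imaging.grab_frame("wrist");pickle.dump((st,f),open("w1.pkl","wb"))
cv2.imwrite("pics/w1.png",f["image"][:,:,::-1]);print(st["tool_pos"],st["tool_rot"],f["mount"],f["fx"],f["k1"])
m=masks(f["image"])
for k in m:
    for c,A,b in blobs(m[k],300): print(k,c.round(1),A,b.round(1).tolist())
```

```text
[ 0.55748847 -0.22477154  0.24487989] [-1.25943436e-03  9.86029086e-01  1.66566529e-01  8.03867354e-04] [[ 2.48793475e-04 -9.49404833e-01 -3.14054774e-01  8.07917446e-02]
 [ 9.99999846e-01  3.92286202e-04 -3.93705140e-04  3.57464768e-04]
 [ 4.96984918e-04 -3.14054628e-01  9.49404784e-01 -1.28035599e-01]
 [ 0.00000000e+00  0.00000000e+00  0.00000000e+00  1.00000000e+00]] 322.56701060232683 -0.07604118584777671
blue [321.6 182.7] 9437 [[174.1999969482422, 247.60000610351562], [176.0, 110.4000015258789], [406.20001220703125, 113.30000305175781], [404.3999938964844, 250.60000610351562]]
orange [175.7 177.7] 4268 [[152.8000030517578, 117.0999984741211], [193.60000610351562, 115.30000305175781], [199.10000610351562, 242.39999389648438], [158.3000030517578, 244.1999969482422]]
orange [354.9 184.9] 1716 [[340.1000061035156, 229.8000030517578], [348.20001220703125, 128.39999389648438], [369.20001220703125, 130.10000610351562], [361.20001220703125, 231.39999389648438]]
orange [276.6 348.7] 1110 [[234.0, 349.70001220703125], [316.20001220703125, 334.3999938964844], [318.70001220703125, 348.0], [236.5, 363.29998779296875]]
```

View pics/w1.png

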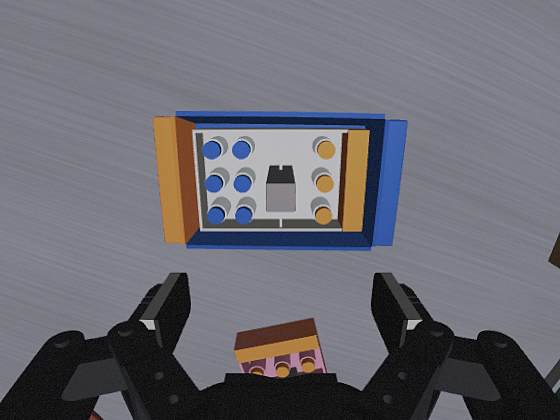

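Wrist view: tray A's post top is at about (281,196), with the tray's orange end at x≈355 beside the blue lip (x≈395) and the orange lip at x≈168. I check this against the first estimate.

Run:
```python
import pickle
from h import *
st,f=pickle.load(open("w1.pkl","rb"))
g=cv2.cvtColor(f["image"],cv2.COLOR_RGB2HSV)[150:225,255:308].astype(int)
print(g[10:65:6,26],g[45,::4])
a=pickle.load(open("f0.pkl","rb"))
P=plane(f,[(267.5,182.5),(294.5,182.5),(296,211),(266,211)],.1,st);print(P.round(4),P.mean(0))
r=[(c,d[0]) for c,d in (rays(f,[(281,196.4)],st),rays(a["top"],[(387.6,135.4)]),rays(a["scene"],[(298.4,313.3)]))];print(tri(r))
L=plane(f,[(152.8,117),(164.5,243),(406.5,121),(393,246)],.045,st)
print(L.round(4),L.mean(0)); d=L[:2].mean(0)-L[2:].mean(0);print(np.linalg.norm(d),np.degrees(np.arctan2(d[1],d[0])))
R=q2R(st["tool_rot"]);print("tool x yaw",np.degrees(np.arctan2(R[1,0],R[0,0])),R[:,2])
O=plane(f,[(355,183),(348,128.5),(361,231)],.042,st);print(O)
print("to go in tool",(R.T@(np.array([.5592,-.2223,.071])-st["tool_pos"]))*1e3)
```

```text
[[120   8 187]
 [128   5 191]
 [162  25  51]
 [130  15  51]
 [144   9 138]
 [141  13 137]
 [162   9 136]
 [150   8 134]
 [165   8 136]
 [114   7 187]] [[120   7 189]
 [120   3 189]
 [128   5 187]
 [162   9 145]
 [144  10 134]
 [150   8 135]
 [150  11 135]
 [150   7 138]
 [156   9 137]
 [156   9 137]
 [120   5 140]
 [126   7 186]
 [110   4 186]
 [128   5 186]]
[[ 0.5705 -0.2084  0.1   ]
 [ 0.5782 -0.2305  0.1   ]
 [ 0.5542 -0.2406  0.1   ]
 [ 0.5454 -0.2154  0.1   ]] [ 0.56206806 -0.22369482  0.1       ]
(array([ 0.56032504, -0.22300772,  0.09742302]), [np.float64(1.6853204382959315), np.float64(0.5641107473988834), np.float64(1.3191473574621126)])
[[ 0.5837 -0.0811  0.045 ]
 [ 0.4544 -0.1231  0.045 ]
 [ 0.6631 -0.3208  0.045 ]
 [ 0.5353 -0.3658  0.045 ]] [ 0.55913632 -0.2226889   0.045     ]
0.25415107186868474 108.3782423663012
tool x yaw 19.17639322150205 [ 0.00116571  0.00275147 -0.99999554]
[[ 0.58697847 -0.29753263  0.042     ]
 [ 0.63631626 -0.26893544  0.042     ]
 [ 0.53919403 -0.32539029  0.042     ]]
to go in tool [  2.07979981  -1.38688308 173.88791402]
```

Request:
play_rows(commands=[[3, -1, 15, 0, 0, 0.3], [0, 0, 25, 0, 0, 0], [0, 0, 30, 0, 0, 0], [0, 0, 25, 0, 0, 0], [0, 0, 25, 0, 0, 0]])

```text
time: 1.82
tool_pos: [0.556, -0.2283, 0.1237]
tool_rot: [-0.0, 0.987, 0.16, -0.0]
contact_force: [0.0, -0.6, -0.2]
gripper_width: 0.998
grasp_force: 0.0
```

Request:
play_rows(commands=[[0, 0, 20, 0, 0, 0], [0, 0, 15, 0, 0, 0], [0, 0, 12, 0, 0, 0], [0, 0, 7, 0, 0, 0], [0, 0, 0, 0, 0, 0]])

```text
time: 2.23
tool_pos: [0.5557, -0.228, 0.0695]
tool_rot: [-0.001, 0.987, 0.161, -0.001]
contact_force: [-0.2, -0.2, -0.4]
gripper_width: 0.998
grasp_force: 0.0
```

Run:
```python
from plant import manip, imaging
from h import *
st=manip.state();print(st["tool_pos"],st["contact_force"])
o=np.hstack([imaging.grab_frame("scene")["image"][220:420,200:400],imaging.grab_frame("top")["image"][60:260,290:490]])
cv2.imwrite("pics/c2.png",cv2.resize(o,None,fx=2,fy=2,interpolation=cv2.INTER_CUBIC)[:,:,::-1])
```

```text
[ 0.55566213 -0.22800772  0.06951879] [-0.18661721 -0.18908748 -0.38754197]
```

View pics/c2.png

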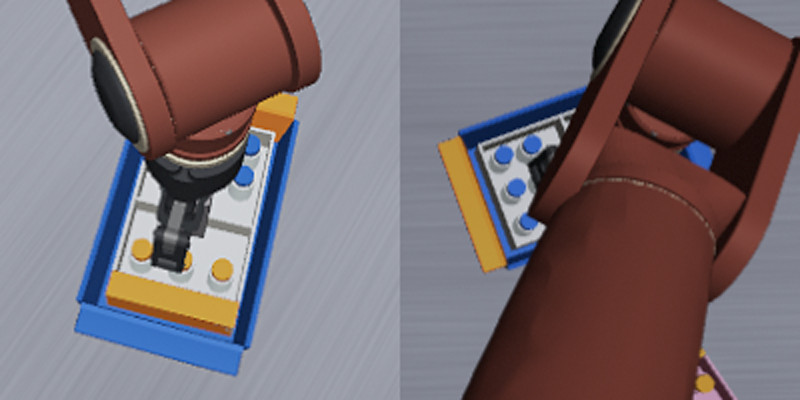

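The pictures show the open fingers straddling the post, clear of the vials (right finger at about (172,245) in the crop). The TCP is about 6 mm off in tool x and 3 mm in y. I correct that, then close.

Request:
play_rows(commands=[[6, -3.3, -1.5, 0, 0, -0.3], [0, 0, 0, 0, 0, 0], [0, 0, 0, 0, 0, 0]])

```text
time: 2.58
tool_pos: [0.5627, -0.2235, 0.0743]
tool_rot: [0.001, 0.986, 0.164, 0.001]
contact_force: [-0.1, -0.4, 0.5]
gripper_width: 0.994
grasp_force: 0.0
```

Request:
play_rows(commands=[[0, 0, 0, 0, 0, 0], [0, 0, 0, 0, 0, 0], [0, 0, 0, 0, 0, 0], [0, 0, 0, 0, 0, 0], [0, 0, 0, 0, 0, 0]], hand=0)

```text
time: 3.0
tool_pos: [0.5615, -0.2232, 0.0729]
tool_rot: [-0.0, 0.987, 0.163, -0.0]
contact_force: [-3.9, 1.4, 37.1]
gripper_width: 0.294
grasp_force: 56.6
```

Request:
play_rows(commands=[[0, 0, 0, 0, 0, 0], [0, 0, 0, 0, 0, 0], [0, 0, 0, 0, 0, 0], [0, 0, 0, 0, 0, 0]])

```text
time: 3.33
tool_pos: [0.5616, -0.2233, 0.0729]
tool_rot: [-0.0, 0.987, 0.163, 0.0]
contact_force: [-0.4, 0.5, 2.2]
gripper_width: 0.299
grasp_force: 60.5
```

Gripped: 25.5 mm opening and 60 N. Lifting.

Request:
play_rows(commands=[[0, 0, -3, 0, 0, 0], [0, 0, -6, 0, 0, 0], [0, 0, -8, 0, 0, 0], [0, 0, -10, 0, 0, 0], [0, 0, -10, 0, 0, 0]])

```text
time: 3.75
tool_pos: [0.5614, -0.2233, 0.1105]
tool_rot: [-0.0, 0.987, 0.163, -0.0]
contact_force: [0.4, -1.0, -4.1]
gripper_width: 0.3
grasp_force: 59.6
```

Request:
play_rows(commands=[[0, 0, -12, 0, 0, 0], [0, 0, -12, 0, 0, 0], [0, 0, -12, 0, 0, 0], [0, 0, -8, 0, 0, 0], [0, 0, -4, 0, 0, 0]])

```text
time: 4.17
tool_pos: [0.5625, -0.2239, 0.1604]
tool_rot: [0.001, 0.987, 0.163, 0.001]
contact_force: [0.4, -1.0, -4.2]
gripper_width: 0.297
grasp_force: 59.8
```

Request:
play_rows(commands=[[0, 0, 0, 0, 0, 0], [0, 0, 0, 0, 0, 0], [0, 0, 0, 0, 0, 0]])

```text
time: 4.42
tool_pos: [0.5611, -0.2231, 0.1569]
tool_rot: [-0.001, 0.987, 0.163, -0.001]
contact_force: [0.1, -0.7, -5.2]
gripper_width: 0.296
grasp_force: 59.8
```

Run:
```python
from plant import manip, imaging
from h import *
import pickle
st=manip.state();print(st)
w=imaging.grab_frame("wrist");s=imaging.grab_frame("scene");pickle.dump((st,w,s),open("w2.pkl","wb"))
o=np.hstack([s["image"][180:420,180:400],w["image"][:240,130:420]])
cv2.imwrite("pics/c3.png",cv2.resize(o,None,fx=1.5,fy=1.5,interpolation=cv2.INTER_CUBIC)[:,:,::-1])
```

```text
{'time': 4.4167, 'joint_pos': array([-5.01655721e-01,  7.34075122e-02,  1.74260714e+00, -1.94047422e-05,
        1.32728125e+00,  7.40828283e-01]), 'joint_vel': array([-0.00227712,  0.00563122,  0.00434051, -0.00014215,  0.00016103,
       -0.00065985]), 'joint_efforts': array([-1.35148453e-03, -4.17579997e+01, -3.83382082e+01, -2.10041291e-02,
       -3.93888296e-02, -1.46627699e-04]), 'tool_pos': array([ 0.56108683, -0.22310907,  0.15685069]), 'tool_rot': array([-5.18643034e-04,  9.86555865e-01,  1.63422152e-01, -6.75545641e-04]), 'contact_force': array([ 0.07941404, -0.67584332, -5.15979522]), 'ft_torque': array([-0.00943622,  0.00711676,  0.01641847]), 'grasp_force': 59.754899740219116, 'gripper_width': 0.2959046683485072}
```

View pics/c3.png

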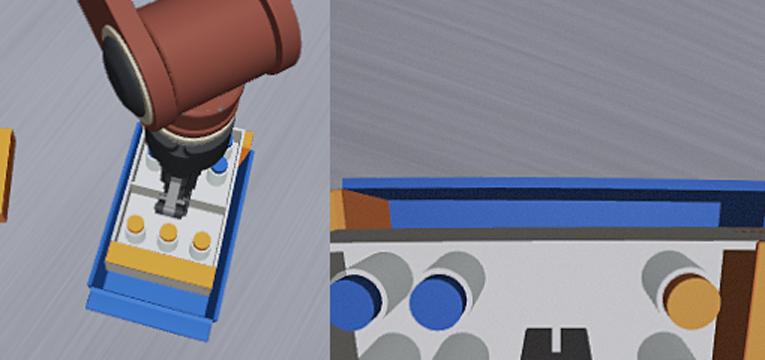

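The tray hangs level in the gripper, with its orange end still toward the blue lip, about 85 mm up and clear of the rim. Turning it half round (tool z negative, so joint 6 ends near −2.4 rad).

Request:
play_rows(commands=[[0, 0, 0, 0, 0, -2], [0, 0, 0, 0, 0, -4], [0, 0, 0, 0, 0, -6], [0, 0, 0, 0, 0, -7], [0, 0, 0, 0, 0, -7]])

```text
time: 4.93
tool_pos: [0.5613, -0.2232, 0.1569]
tool_rot: [-0.001, 0.923, 0.384, -0.0]
contact_force: [-0.4, -0.7, -4.2]
gripper_width: 0.297
grasp_force: 59.7
```

Request:
play_rows(commands=[[0, 0, 0, 0, 0, -7], [0, 0, 0, 0, 0, -7], [0, 0, 0, 0, 0, -7], [0, 0, 0, 0, 0, -7], [0, 0, 0, 0, 0, -7]])

```text
time: 5.35
tool_pos: [0.5612, -0.2232, 0.157]
tool_rot: [-0.001, 0.765, 0.644, -0.0]
contact_force: [-0.3, -0.8, -5.3]
gripper_width: 0.301
grasp_force: 59.7
```

Request:
play_rows(commands=[[0, 0, 0, 0, 0, -7], [0, 0, 0, 0, 0, -7], [0, 0, 0, 0, 0, -7], [0, 0, 0, 0, 0, -7], [0, 0, 0, 0, 0, -7]])

```text
time: 5.77
tool_pos: [0.5612, -0.2232, 0.1569]
tool_rot: [-0.001, 0.536, 0.844, -0.0]
contact_force: [-0.6, -0.2, -4.3]
gripper_width: 0.297
grasp_force: 59.7
```

Request:
play_rows(commands=[[0, 0, 0, 0, 0, -7], [0, 0, 0, 0, 0, -7], [0, 0, 0, 0, 0, -7], [0, 0, 0, 0, 0, -7], [0, 0, 0, 0, 0, -7]])

```text
time: 6.18
tool_pos: [0.5613, -0.2232, 0.1569]
tool_rot: [-0.001, 0.257, 0.966, 0.0]
contact_force: [0.5, -0.1, -4.2]
gripper_width: 0.292
grasp_force: 59.7
```

Request:
play_rows(commands=[[0, 0, 0, 0, 0, -7], [0, 0, 0, 0, 0, -7], [0, 0, 0, 0, 0, -7], [0, 0, 0, 0, 0, -7], [0, 0, 0, 0, 0, -7]])

```text
time: 6.6
tool_pos: [0.5613, -0.2233, 0.157]
tool_rot: [-0.001, -0.045, 0.999, 0.0]
contact_force: [0.1, 1.3, -4.6]
gripper_width: 0.294
grasp_force: 59.7
```

Request:
play_rows(commands=[[0, 0, 0, 0, 0, -6], [0, 0, 0, 0, 0, -5], [0, 0, 0, 0, 0, -3], [0, 0, 0, 0, 0, 0], [0, 0, 0, 0, 0, 0]])

```text
time: 7.02
tool_pos: [0.5614, -0.2233, 0.1572]
tool_rot: [-0.0, -0.163, 0.987, 0.0]
contact_force: [-0.2, 0.0, -4.6]
gripper_width: 0.296
grasp_force: 59.7
```

Request:
play_rows(commands=[[0, 0, 0, 0, 0, 0], [0, 0, 0, 0, 0, 0], [0, 0, 0, 0, 0, 0]])

```text
time: 7.27
tool_pos: [0.5616, -0.2234, 0.1577]
tool_rot: [-0.0, -0.163, 0.987, 0.0]
contact_force: [-0.8, -0.1, -4.1]
gripper_width: 0.293
grasp_force: 59.7
```

Run:
```python
from plant import manip, imaging
from h import *
import pickle
st=manip.state();print(st["tool_pos"],st["contact_force"],st["joint_pos"])
R=q2R(st["tool_rot"]);print("tool x yaw",np.degrees(np.arctan2(R[1,0],R[0,0])),R[:,2])
w=imaging.grab_frame("wrist");s=imaging.grab_frame("scene");t=imaging.grab_frame("top");pickle.dump((st,w,s,t),open("w3.pkl","wb"))
o=np.hstack([s["image"][180:420,190:390],w["image"][:240,130:420],t["image"][50:290,310:480]])
cv2.imwrite("pics/c4.png",cv2.resize(o,None,fx=1.2,fy=1.2,interpolation=cv2.INTER_CUBIC)[:,:,::-1])
for n,f in(("s",s),("t",t),("w",w)):
  for c,A,b in blobs(masks(f["image"])["orange"],200): print(n,c.round(1),A,b.round(1).tolist())
```

```text
[ 0.56158098 -0.22339918  0.15769406] [-0.80542362 -0.07633364 -4.05501778] [-5.01678590e-01  7.29521398e-02  1.74160356e+00 -3.11242089e-05
  1.32718137e+00 -2.40025574e+00]
tool x yaw -161.21911134311458 [-1.41148743e-04  4.29675708e-05 -9.99999989e-01]
s [539.3 174.2] 402 [[523.2000122070312, 179.39999389648438], [528.7000122070312, 161.39999389648438], [554.0999755859375, 169.3000030517578], [548.5, 187.1999969482422]]
s [178.2 295.2] 705 [[168.5, 326.29998779296875], [173.8000030517578, 264.20001220703125], [187.3000030517578, 265.3999938964844], [182.0, 327.3999938964844]]
s [337.3 277.3] 305 [[322.79998779296875, 290.3999938964844], [336.6000061035156, 262.79998779296875], [351.0, 270.0], [337.20001220703125, 297.6000061035156]]
t [350. 146.] 704 [[333.8999938964844, 119.80000305175781], [345.1000061035156, 115.5999984741211], [366.5, 173.0], [355.29998779296875, 177.10000610351562]]
t [325.8 161.9] 848 [[308.29998779296875, 131.89999389648438], [320.1000061035156, 127.5999984741211], [343.20001220703125, 191.60000610351562], [331.3999938964844, 195.8000030517578]]
t [201.1 20
[... 219 characters left out ...]
30517578, 171.60000610351562], [193.3000030517578, 173.39999389648438], [183.6999969482422, 226.8000030517578]]
w [425.2 138.7] 1581 [[391.70001220703125, 149.8000030517578], [396.6000061035156, 116.19999694824219], [454.1000061035156, 124.5999984741211], [449.20001220703125, 158.1999969482422]]
w [424.7 237.4] 6034 [[392.0, 323.1000061035156], [415.79998779296875, 156.10000610351562], [455.8999938964844, 161.8000030517578], [432.0, 328.8999938964844]]
w [372.1 201.8] 949 [[348.5, 202.5], [373.0, 178.0], [396.0, 201.0], [371.5, 225.5]]
w [366.4 264.6] 777 [[344.3999938964844, 264.1000061035156], [369.0, 243.0], [387.8999938964844, 265.1000061035156], [363.29998779296875, 286.20001220703125]]
```

View pics/c4.png

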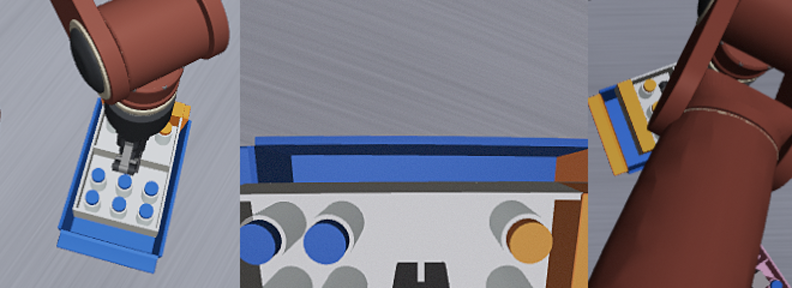

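The tray's orange end is now at the orange lip. I measure its position and yaw against the caddy.

Run:
```python
import pickle
from h import *
st,w,s,t=pickle.load(open("w3.pkl","rb"))
z=.1268
B=plane(t,[(333.9,119.8),(345.1,115.6),(366.5,173),(355.3,177.1)],z).round(4)
print(B);c=B.mean(0);e=B[0]-B[3];print("orange ctr",c,"len",np.linalg.norm(e),"yaw",np.degrees(np.arctan2(e[1],e[0]))+90)
yaw=np.radians(108.5);u=np.array([np.cos(yaw),np.sin(yaw)])
print("implied post axis",c[:2]-.079*u, "TCP",st["tool_pos"])
L=plane(t,[(308.2,131.9),(331.5,195.8)],.045);e=L[0]-L[1];print("lip yaw",np.degrees(np.arctan2(e[1],e[0]))+90)
# wrist: tray far wall edge vs caddy wall, via line angles
g=cv2.cvtColor(w["image"],cv2.COLOR_RGB2HSV)
bl=(masks(w["image"])["blue"]);xs=[230,280,330,380]
for x in xs: 
    r=np.where(bl[:200,x])[0]; v=np.where((g[:260,x,1]<40)&(g[:260,x,2]>170))[0]
    print(x,r.min(),r.max(),v[:1],end=" | ")
    a=plane(w,[(x,r.min()-.5)],.045,st)[0]; print(a.round(4))
```

```text
[[ 0.5826 -0.1201  0.1268]
 [ 0.5899 -0.1404  0.1268]
 [ 0.4861 -0.1756  0.1268]
 [ 0.4791 -0.1554  0.1268]]
orange ctr [ 0.534425 -0.147875  0.1268  ] len 0.10935419516415452 yaw 108.83259967013457
implied post axis [ 0.55949207 -0.22279257] TCP [ 0.56158098 -0.22339918  0.15769406]
lip yaw 108.58414370457994
230 114 150 [161] | [ 0.5017 -0.2823  0.045 ]
280 114 150 [161] | [ 0.4903 -0.2482  0.045 ]
330 114 150 [161] | [ 0.4786 -0.2141  0.045 ]
380 115 150 [161] | [ 0.4671 -0.1795  0.045 ]
```

The tray is within about 1 mm and 0.3° of the caddy's axis (orange end measures 109.4 mm wide, expected 110). Lowering.

Request:
play_rows(commands=[[0, 0, 4, 0, 0, 0.3], [0, 0, 8, 0, 0, 0], [0, 0, 10, 0, 0, 0], [0, 0, 10, 0, 0, 0], [0, 0, 8, 0, 0, 0]])

```text
time: 7.83
tool_pos: [0.5608, -0.2229, 0.1155]
tool_rot: [-0.001, -0.161, 0.987, 0.001]
contact_force: [-0.0, 0.4, -4.8]
gripper_width: 0.297
grasp_force: 59.8
```

Request:
play_rows(commands=[[0, 0, 6, 0, 0, 0], [0, 0, 5, 0, 0, 0], [0, 0, 5, 0, 0, 0], [0, 0, 4, 0, 0, 0], [0, 0, 3, 0, 0, 0]])

```text
time: 8.25
tool_pos: [0.5617, -0.2234, 0.0945]
tool_rot: [0.0, -0.161, 0.987, -0.0]
contact_force: [-0.3, -0.1, -4.4]
gripper_width: 0.294
grasp_force: 59.8
```

Request:
play_rows(commands=[[0, 0, 3, 0, 0, 0], [0, 0, 3, 0, 0, 0], [0, 0, 3, 0, 0, 0], [0, 0, 3, 0, 0, 0], [0, 0, 0, 0, 0, 0]])

```text
time: 8.67
tool_pos: [0.5612, -0.2232, 0.082]
tool_rot: [-0.0, -0.161, 0.987, 0.0]
contact_force: [-1.0, -0.6, -5.0]
gripper_width: 0.296
grasp_force: 59.7
```

No contact yet, 9 mm left.

Request:
play_rows(commands=[[0, 0, 2, 0, 0, 0], [0, 0, 2, 0, 0, 0], [0, 0, 1.5, 0, 0, 0], [0, 0, 1, 0, 0, 0], [0, 0, 0, 0, 0, 0]])

```text
time: 9.08
tool_pos: [0.5615, -0.2233, 0.076]
tool_rot: [-0.0, -0.161, 0.987, 0.0]
contact_force: [0.4, -0.2, -4.7]
gripper_width: 0.296
grasp_force: 59.7
```

Request:
play_rows(commands=[[0, 0, 1, 0, 0, 0], [0, 0, 0.7, 0, 0, 0], [0, 0, 0.5, 0, 0, 0], [0, 0, 0, 0, 0, 0], [0, 0, 0, 0, 0, 0]])

```text
time: 9.5
tool_pos: [0.5616, -0.2234, 0.0741]
tool_rot: [0.0, -0.161, 0.987, -0.0]
contact_force: [-0.3, 0.4, -4.4]
gripper_width: 0.295
grasp_force: 59.7
```

Request:
play_rows(commands=[[0, 0, 0.7, 0, 0, 0], [0, 0, 0.5, 0, 0, 0], [0, 0, 0, 0, 0, 0], [0, 0, 0, 0, 0, 0]])

```text
time: 9.83
tool_pos: [0.5617, -0.2234, 0.073]
tool_rot: [0.0, -0.161, 0.987, -0.0]
contact_force: [-0.9, 0.2, -3.8]
gripper_width: 0.295
grasp_force: 59.7
```

Request:
play_rows(commands=[[0, 0, 0.4, 0, 0, 0], [0, 0, 0, 0, 0, 0], [0, 0, 0, 0, 0, 0], [0, 0, 0, 0, 0, 0]])

```text
time: 10.17
tool_pos: [0.5618, -0.2234, 0.0729]
tool_rot: [0.0, -0.161, 0.987, -0.0]
contact_force: [-1.9, 0.4, -0.8]
gripper_width: 0.3
grasp_force: 60.1
```

Request:
play_rows(commands=[[0, 0, 0.4, 0, 0, 0], [0, 0, 0, 0, 0, 0], [0, 0, 0, 0, 0, 0], [0, 0, 0, 0, 0, 0]])

```text
time: 10.5
tool_pos: [0.5617, -0.2234, 0.0729]
tool_rot: [-0.0, -0.161, 0.987, -0.0]
contact_force: [-4.3, 2.9, 4.6]
gripper_width: 0.296
grasp_force: 60.9
```

Run:
```python
from plant import manip, imaging
from h import *
st=manip.state();print(st["tool_pos"],st["contact_force"])
w=imaging.grab_frame("wrist");s=imaging.grab_frame("scene");t=imaging.grab_frame("top")
o=np.hstack([s["image"][180:420,190:390],w["image"][:240,130:420],t["image"][50:290,310:480]])
cv2.imwrite("pics/c5.png",cv2.resize(o,None,fx=1.2,fy=1.2,interpolation=cv2.INTER_CUBIC)[:,:,::-1])
```

```text
[ 0.56172385 -0.22341237  0.0729214 ] [-4.34121487  2.89779352  4.58867159]
```

View pics/c5.png

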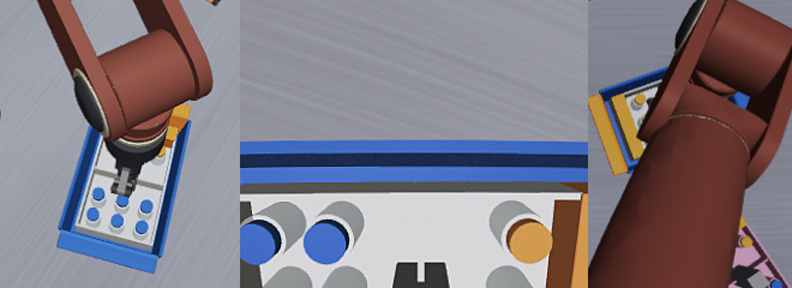

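The tray sits down inside the caddy, orange end to orange lip. It is at the original seated height (TCP 0.0729) with the floor bearing about 9 N. Releasing and withdrawing straight up.

Request:
play_rows(commands=[[0, 0, 0, 0, 0, 0], [0, 0, 0, 0, 0, 0], [0, 0, 0, 0, 0, 0], [0, 0, 0, 0, 0, 0], [0, 0, 0, 0, 0, 0]], hand=85)

```text
time: 11.07
tool_pos: [0.5618, -0.2235, 0.0721]
tool_rot: [0.0, -0.161, 0.987, -0.0]
contact_force: [0.5, 0.1, 0.5]
gripper_width: 0.975
grasp_force: 0.0
```

Request:
play_rows(commands=[[0, 0, 0, 0, 0, 0], [0, 0, 0, 0, 0, 0], [0, 0, 0, 0, 0, 0], [0, 0, -5, 0, 0, 0], [0, 0, -10, 0, 0, 0]])

```text
time: 11.48
tool_pos: [0.5606, -0.2229, 0.0861]
tool_rot: [-0.001, -0.161, 0.987, 0.001]
contact_force: [-0.1, 0.3, -0.1]
gripper_width: 0.99
grasp_force: 0.0
```

Request:
play_rows(commands=[[0, 0, -20, 0, 0, 0], [0, 0, -25, 0, 0, 0], [0, 0, -30, 0, 0, 0], [0, 0, -30, 0, 0, 0], [0, 0, -30, 0, 0, 0]])

```text
time: 11.9
tool_pos: [0.5616, -0.2233, 0.2247]
tool_rot: [0.0, -0.161, 0.987, -0.0]
contact_force: [1.7, -1.4, 0.5]
gripper_width: 0.999
grasp_force: 0.0
```

Request:
play_rows(commands=[[0, 0, -25, 0, 0, 0], [35, 0, 0, 0, 0, 0], [35, 0, 0, 0, 0, 0], [35, 0, 0, 0, 0, 0], [20, 0, 0, 0, 0, 0]])

```text
time: 12.32
tool_pos: [0.4409, -0.2637, 0.2484]
tool_rot: [0.0, -0.16, 0.987, -0.001]
contact_force: [-0.2, -0.2, -0.9]
gripper_width: 0.994
grasp_force: 0.0
```

Request:
play_rows(commands=[[0, 0, 0, 0, 0, 0], [0, 0, 0, 0, 0, 0], [0, 0, 0, 0, 0, 0], [0, 0, 0, 0, 0, 0]])

```text
time: 12.65
tool_pos: [0.4438, -0.2629, 0.2476]
tool_rot: [0.0, -0.161, 0.987, -0.0]
contact_force: [1.2, -0.5, -0.6]
gripper_width: 0.994
grasp_force: 0.0
```

Run:
```python
from plant import manip, imaging
from h import *
st=manip.state();print(st["tool_pos"],st["contact_force"])
w=imaging.grab_frame("wrist");s=imaging.grab_frame("scene");t=imaging.grab_frame("top")
o=np.hstack([s["image"][60:420,190:440],t["image"][60:420,60:480]])
cv2.imwrite("pics/c6.png",cv2.resize(o,None,fx=1.19,fy=1.19,interpolation=cv2.INTER_CUBIC)[:,:,::-1])
for n,f in(("s",s),("t",t)):
  for c,A,b in blobs(masks(f["image"])["orange"],200): print(n,c.round(1),A,b.round(1).tolist())
```

```text
[ 0.44381478 -0.2628893   0.24762142] [ 1.18715749 -0.46138076 -0.60740077]
s [347.9 157. ] 1060 [[316.5, 146.6999969482422], [329.20001220703125, 129.1999969482422], [378.8999938964844, 165.10000610351562], [366.29998779296875, 182.60000610351562]]
s [539.8 174.7] 357 [[523.9000244140625, 179.0], [529.0, 162.5], [553.7999877929688, 170.1999969482422], [548.7000122070312, 186.60000610351562]]
s [308.8 278.8] 2681 [[266.5, 296.29998779296875], [277.3999938964844, 251.1999969482422], [348.79998779296875, 268.3999938964844], [338.0, 313.3999938964844]]
s [177.3 298.5] 607 [[168.60000610351562, 326.5], [172.3000030517578, 264.6000061035156], [185.60000610351562, 265.3999938964844], [182.0, 327.29998779296875]]
t [325.8 161.9] 842 [[308.20001220703125, 131.89999389648438], [319.8999938964844, 127.69999694824219], [343.1000061035156, 191.60000610351562], [331.5, 195.8000030517578]]
t [343.  154.7] 569 [[328.70001220703125, 130.89999389648438], [338.6000061035156, 127.19999694824219], [357.3999938964844, 178.5], [347.3999938964844, 182.10000610351562]]
t [201.1 200.4] 788 [[189.5, 233.3000030517578], [200.5, 165.8000030517578], [212.39999389648438, 167.6999969482422], [201.3000030517578, 235.1999969482422]]
t [183.4 199.1] 555 [[173.60000610351562, 224.89999389648438], [183.3000030517578, 171.60000610351562], [193.3000030517578, 173.39999389648438], [183.60000610351562, 226.6999969482422]]
```

View pics/c6.png

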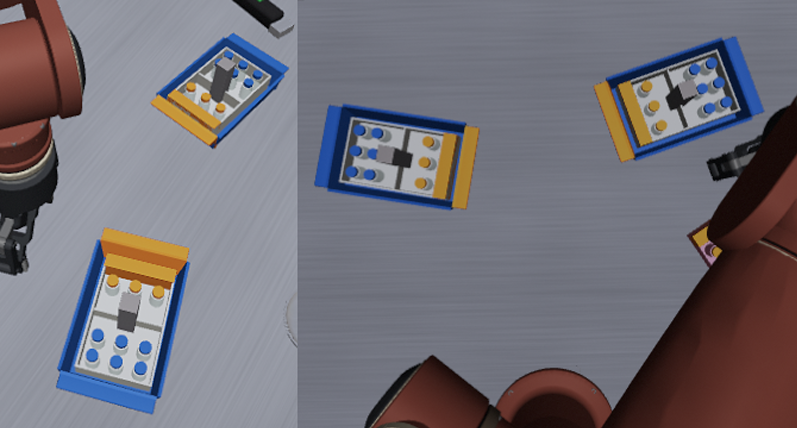

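Both trays now sit with orange end at orange lip, flat in their caddies. In the full top image tray A's orange end is at (343,155) and its caddy's lip at (326,162). The gap matches the other tray's, which has not moved. The gripper is clear.

```bash
python3 -c "
from plant import manip
print(manip.job_done())"
```

```text
the job is handed in; nothing more can be done
None
```

The back-to-front tray was lifted by its post, turned half round, seated fully in its own caddy with orange end at orange end, and then released; the other tray was not touched, and the job was handed in at about 13 s on the robot's clock.

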